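# Wind the bench timer and set it to the rider

### The job

Set the bench timer: turn its knob clockwise, past the top mark, until it comes up firmly but gently against its stop, then turn it back down until the pointer lines up with the small steel rider on the rim, and let go. Do not force the knob against the stop, and do not shift the rider or the things standing about.

Things in the scene. Friction and masses are not known exactly. Their poses are not given: they have to be found in the camera images.
- timer: case of the bench timer: grey square box 150 x 150 x 55 mm high, fixed to the bench. Origin: centre of its underside, on the dial's axis; x points from that axis to the top mark, z up. Minute ticks run round the dial on its top face, 0.1 rad a minute. Clockwise (seen from above) winds up towards the top mark, the longest and thickest tick (30 minutes).
- top_mark (a point): inner end of the top mark, 46 mm from the dial's axis, 59 mm above the bench. The dial turns on past it by 0.12 to 0.62 rad to a hidden rigid stop, whose place differs from run to run and can only be felt. At the start the pointer stands 1.5 to 2.6 rad before the top mark, 2.2 to 2.7 rad before the stop.
- dial: flat round aluminium plate with a black pointer line, 95 mm across, its top 59 mm above the bench, turning about the case's vertical axis. Origin on the axis at bench height; x along the pointer, z up. Friction of 0.12 N m holds it wherever it is left.
- pointer (a point): tip of the dial's pointer, 46 mm from the axis, 59 mm above the bench
- knob: black knob on the dial's axis: upright bar 46 mm long, 16 mm thick, from 65 to 101 mm above the bench, on a 48 mm disc whose top is 66 mm up. Origin on the axis at bench height; x along the bar towards the pointer (white line on top at that end), y across it (squeeze along y). Let go, it springs back into line with the pointer.
- knob_grip (a point): on the knob's axis, 88 mm above the bench: where to grip the bar. The knob drives the dial through a torsion spring of 1 N m/rad: the bar leads the pointer by 0.12 rad (0.12 N m) while the dial turns, either way. At the stop, a lead of 0.18 rad (0.18 N m) or more for 0.2 s is firmly home; aim for 0.3. A lead over 0.45 rad (0.45 N m) at any time strains the timer.
- rider_tip (a point): the rider marks the minutes to set: a steel clip on the case's rim, 14 x 9 mm, its top 62 mm above the bench, 55 to 69 mm from the dial's axis, nib inwards, 0.7 to 1.2 rad counter-clockwise of the top mark. It slides if pushed. This point is where the nib aims, 46 mm from the axis, 59 mm above the bench; the pointer's tip meets it when in line.
- beaker: small glass beaker, 52 wide, 65 high (mm); a bystander
- scoop: steel scoop lying flat, 170 long (mm); a bystander
- stir_bar: white stir bar lying flat, 10 thick, 50 long (mm); a bystander
- dish: shallow white dish, 80 wide, 14 high (mm); a bystander
- jar: amber screw-top jar, 48 wide, 75 high (mm); a bystander
- reagent: white reagent bottle, 80 wide, 160 high (mm); a bystander
- cork_ring: cork ring lying flat, 90 wide, 22 high (mm); a bystander

How it is judged:
By the outcome, as a careful person would: the job done as asked, in the order asked, and still so for the second after the job is handed in, with the robot touching nothing.
It also fails if it takes over 58 s, if anything falls off the work surface, if the arm or the gripper's body presses on something with over 40 N, if the wrist force passes 120 N, or if a joint passes its speed limit or range.

### The arm

A 6-joint arm with a two-finger parallel gripper is mounted at the origin on the work surface. World frame = base frame: x ahead of the robot, y to its left, z up, the work surface at z = 0. Lengths are in m, angles in rad, forces in N, time in s.
With the tool pointing down it reaches from about 0.25 to 0.775 m from the base axis. Payload 4 kg.
Tool frame: the origin (TCP) lies at the centre of the arm's flange, where the gripper is bolted on; the fingertips stand ahead of it and the grasp point (between the pads) lies 180 mm ahead of it (robot.tcp_to_tips is the z of the fingertips in the tool frame, in m); z points along the fingers, y is the direction in which the jaws open and shut (so a half turn about z gives the same grasp; the last joint's range is limited). The gripper opens to 94 mm and grips with 3 to 60 N. Pads are 16 mm wide; open, the fingers measure 119 mm over their backs; the gripper's body (75 mm by 177 mm) begins 78 mm behind the grasp point.
Start: joints at [1.171, 0.087, 1.371, -0, 1.684, -0.103], TCP at [0.161, 0.526, 0.405] pointing down, gripper open.
Joint ranges: [-3.1, 3.1], [-0.76, 2.03], [0.27, 2.55], [-1.08, 4.22], [0.17, 2.65], [-2.57, 2.57]. Speed limits (rad/s): [2.79, 2.79, 3.14, 3.14, 3.14, 3.14].

### API

Orientations are given as [roll, pitch, yaw] about the fixed x, y, z axes, in that order (R = Rz(yaw) Ry(pitch) Rx(roll)).
In Python, from bench import robot gives the robot as it stands.
- The arm moves only by the tool move_arm, never from a script. Its argument "increments" is a list that holds one entry, the list of rows, each a list of 7 numbers: the opening, from 0 (shut) to 1 (fully open), then the shift along the tool's x, y, z as a fraction of full scale, then the turn, a rotation vector about the tool's x, y, z as a fraction of full scale. In form: [[[jaw, dx, dy, dz, rx, ry, rz], ...]]. A call has 1 to 8 rows; each row is the pose to reach, as a shift and turn from the pose commanded when the call began, along the tool's axes at that moment; what a row does not reach only later rows make up. Full scale, the value 1, is 0.1 m for a shift and pi/2 rad for a turn. A row lasts 1/12 s, in which the tool goes at most 41.7 mm and 7.16 degrees, less where a joint would pass 70% of its speed; a pose out of reach is approached as far as the arm can. A call with a number of a shift or a turn outside -1 to 1 is refused whole. A call with a gripper value outside its range is refused whole. The fingers move at their own pace and stop on an object; the grip force is fixed at half the most. Time passes only in rows, so rows that repeat a pose let the fingers close. It gives the time, the measured TCP pose, the force and the opening at its end, in the units of the state.
- robot.get_obs(): the state, without advancing time (a new reading comes with each control period).
- robot.snapshot(name): name is "side" or "top" or "wrist"; returns (picture, depth): 480x640x3 uint8, red, green, blue; 480x640 float32, m along the optical axis (not along the pixel's ray), 0 where there is no reading.
- robot.camera_params(name): a dict with "mtx" (3x3 intrinsics, pixels), "R" (3x3) and "t" (3): a world point X has camera coordinates R X + t. Camera axes: x right, y down, z forward; pixel columns grow to the right and rows downward; lengths in m; the calibration is good to about 2 mm. A picture is of the moment at which its call begins: read the wrist's pose just before it. camera_params takes no time and is no camera call; for the wrist camera it gives the pose at the moment of the call.
- robot.close_job(): hands the job in, once; it reports no verdict.
The state is a dict: "time": time; "joint_positions": joint angles; "qvel": joint speeds; "joint_torque": joint torques, N m; "tool_pos": TCP position; "ee_rot": TCP orientation; "wrist_force": force on the tool from outside, world axes, zero at the start; "wrist_torque": the same for the moment, N m; "width": finger opening in m.
Only numpy, scipy, OpenCV 4.12 (cv2) and the standard library are available. Lean on these libraries where they do the work, as an engineer would, in place of code of your own. Each camera call takes 0.05 s, during which the arm holds its last target.

## Working session

There is one attempt and no reset: what is moved stays moved. The work goes in short steps, Python scripts to look and compute and a tool call to move; the robot and the scene stay as the last step left them, time stands still between calls to the robot, and variables do not carry over. Pictures are saved under pics/ and viewed, and the job is handed in when it is done.

Besides the shell and the picture viewer there is one more tool, called after "Request:" as a command line: name --argument value ..., lists and objects as JSON in quotes. move_arm: Moves the arm, as the interface text tells. Its arguments: {"type":"object","properties":{"increments":{"type":"array","items":{"type":"array","items":{"type":"array","items":{"type":"number","minimum":-1,"maximum":1}}}}},"required":["increments"]}

```bash
mkdir -p pics; ls; python3 - <<'E'
from bench import robot
import cv2,numpy as np
print(robot.get_obs())
for n in ["top","side","wrist"]:
    p=robot.camera_params(n); im,d=robot.snapshot(n)
    cv2.imwrite(f"pics/{n}0.png",im[:,:,::-1]); np.savez(f"pics/{n}0.npz",im=im,d=d,**p)
    print(n,p)
E
```

```text
pics
{'time': 0.0, 'joint_positions': array([ 1.17092806e+00,  8.79510490e-02,  1.37226238e+00, -4.04629515e-05,
        1.68356079e+00, -1.03070701e-01]), 'qvel': array([-7.85891808e-05,  5.93059480e-06,  5.81819401e-04, -4.07324452e-04,
       -4.41937230e-04,  1.10165009e-03]), 'joint_torque': array([ 1.46331699e-04, -3.40193510e+01, -3.02423251e+01,  7.15460884e-02,
        3.31818277e-02, -2.05760716e-04]), 'tool_pos': array([0.16080403, 0.52585168, 0.40350172]), 'ee_rot': array([-3.13941853e+00, -1.84455277e-04,  2.84479038e+00]), 'wrist_force': array([-0.65606758,  0.13664203, -0.62756278]), 'wrist_torque': array([ 4.92999985e-05,  3.13016820e-02, -1.65046670e-02]), 'width': 0.09409074613356101}
top {'mtx': array([[520.43244101,   0.        , 322.59659302],
       [  0.        , 520.43244101, 242.45230368],
       [  0.        ,   0.        ,   1.        ]]), 'R': array([[ 0.02529483, -0.99959327, -0.0131708 ],
       [-0.98017257, -0.02220904, -0.19689718],
       [ 0.19652459,  0.01789014, -0.98033567]]), 't': array([0.09901621, 0.56670498, 0.98690839])}
side {'mtx': array([[476.49843826,   0.        , 319.85419481],
       [  0.        , 476.49843826, 236.30506123],
       [  0.        ,   0.        ,   1.        ]]), 'R': array([[ 0.96536639, -0.26060172,  0.01242894],
       [-0.15995981, -0.62884094, -0.76090205],
       [ 0.20610821,  0.73256113, -0.64874771]]), 't': array([-0.49600258,  0.21750498,  0.67495136])}
wrist {'mtx': array([[423.81654365,   0.        , 320.44671082],
       [  0.        , 423.81654365, 236.93326556],
       [  0.        ,   0.        ,   1.        ]]), 'R': array([[ 0.29333997,  0.95600493, -0.00249837],
       [ 0.92837575, -0.28423653,  0.23943281],
       [ 0.22818882, -0.07255463, -0.97090972]]), 't': array([-0.55001091, -0.02346615,  0.39137165])}
```

View pics/top0.png

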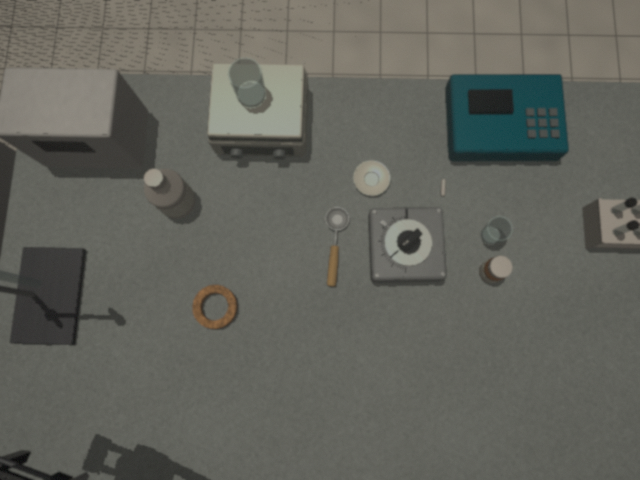

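View pics/side0.png

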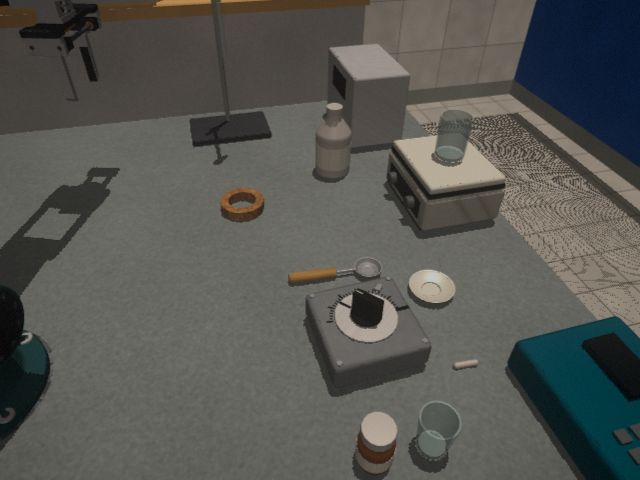

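View pics/wrist0.png

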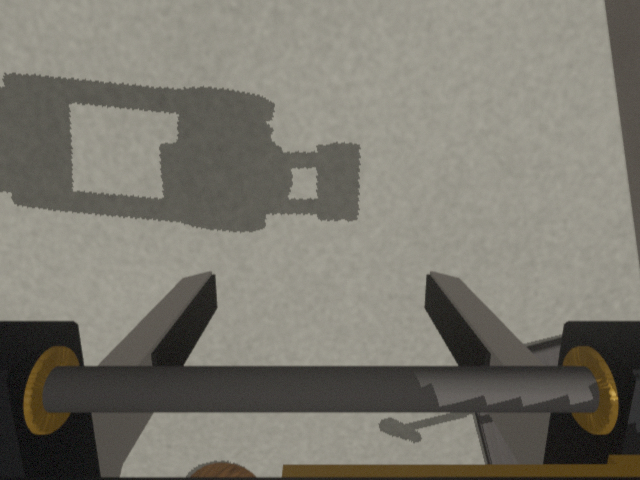

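```bash
cat > h.py <<'E'
import numpy as np,cv2
def ray(p,u,v,z):
    K,R,t=p['mtx'],p['R'],p['t']
    c=-R.T@t; d=R.T@np.linalg.inv(K)@np.array([u,v,1.]); return c+d*(z-c[2])/d[2]
def proj(p,X):
    q=p['mtx']@(p['R']@np.asarray(X,float)+p['t']); return q[:2]/q[2]
E
python3 - <<'E'
from h import *
for n,(x0,y0,x1,y1) in dict(top=(355,190,465,295),side=(290,260,440,395)).items():
    f=np.load(f'pics/{n}0.npz'); c=f['im'][y0:y1,x0:x1,::-1]
    k=5 if n=='top' else 4
    cv2.imwrite(f'pics/{n}0c.png',cv2.resize(c,None,fx=k,fy=k,interpolation=cv2.INTER_CUBIC))
f=np.load('pics/top0.npz')
for u,v,z in [(411,243,.059),(371,207,.055),(443,207,.055),(447,279,.055),(371,280,.055),(407,214,.055),(497,233,.03),(497,268,.07),(372,178,.01),(337,218,0),(443,187,.005)]: print(u,v,ray(f,u,v,z).round(3))
E
```

```text
411 243 [ 0.567 -0.064  0.059]
371 207 [0.64  0.016 0.055]
443 207 [ 0.644 -0.13   0.055]
447 279 [ 0.497 -0.135  0.055]
371 280 [0.491 0.015 0.055]
407 214 [ 0.627 -0.057  0.055]
497 233 [ 0.598 -0.245  0.03 ]
497 268 [ 0.518 -0.229  0.07 ]
372 178 [0.717 0.011 0.01 ]
337 218 [0.63  0.084 0.   ]
443 187 [ 0.702 -0.142  0.005]
```

View pics/top0c.png

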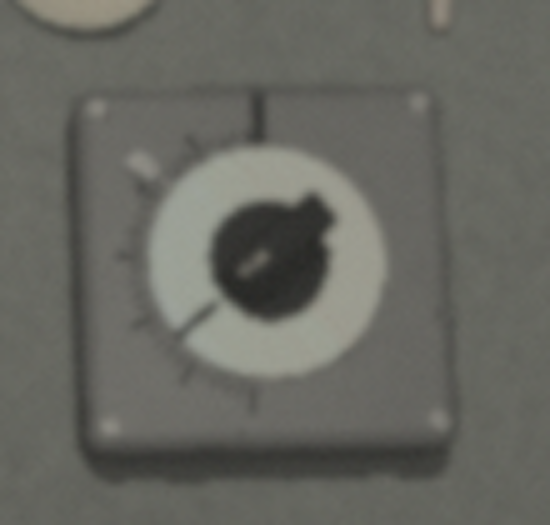

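View pics/side0c.png

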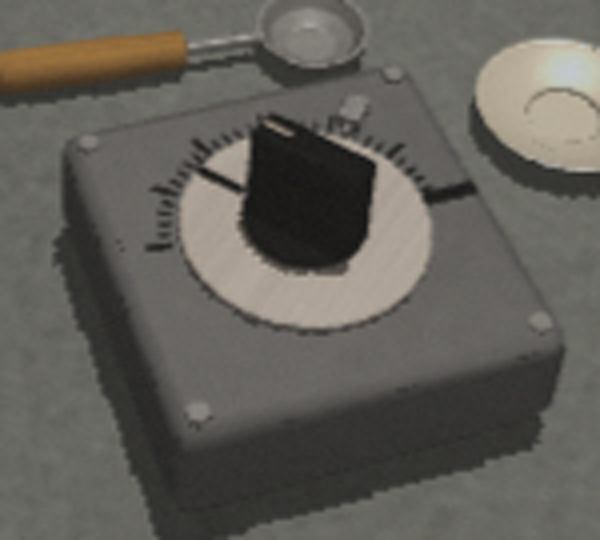

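```bash
python3 - <<'E'
from h import *
from scipy.spatial.transform import Rotation as Ro
from bench import robot
o=robot.get_obs(); Rt=Ro.from_euler('xyz',o['ee_rot']).as_matrix()
p=robot.camera_params('wrist'); c=-p['R'].T@p['t']
print('tips',robot.tcp_to_tips,'cam in tool',Rt.T@(c-o['tool_pos']), 'cam axes in tool\n',(p['R']@Rt).round(3))
f=np.load('pics/top0.npz')
C=lambda x,y:(355+x/5-.4,190+y/5-.4)
pts=[ray(f,*C(*a),.055) for a in [(97,108),(420,103),(438,420),(111,427)]]
ctr=np.mean(pts,0); print(np.array(pts).round(4),ctr)
th=np.arctan2
a=ray(f,*C(260,140),.055); b=ray(f,*C(258,97),.055); print('top',a,b, th(*(b-ctr)[[1,0]]))
for nm,q,z in [('ptr',(180,338),.059),('rider',(143,166),.062),('dialc',(267,261),.059)]:
    w=ray(f,*C(*q),z); d=w-ctr; print(nm,w,th(d[1],d[0]),np.hypot(*d[:2]))
E
```

```text
tips 0.1992 cam in tool [0.07039756 0.00117484 0.01941441] cam axes in tool
 [[-0.001  1.     0.001]
 [-0.971 -0.001 -0.24 ]
 [-0.24  -0.001  0.971]]
[[ 0.6317  0.0098  0.055 ]
 [ 0.6366 -0.121   0.055 ]
 [ 0.5071 -0.1257  0.055 ]
 [ 0.5012  0.0035  0.055 ]] [ 0.56914329 -0.05834393  0.055     ]
top [ 0.61973152 -0.05614613  0.055     ] [ 0.63771397 -0.05545077  0.055     ] 0.042167324854616155
ptr [ 0.53694645 -0.02332098  0.059     ] 2.314176480904677 0.04757355000319315
rider [ 0.60616229 -0.00817175  0.062     ] 0.9351236278915535 0.062351056148893406
dialc [ 0.56896126 -0.05803218  0.059     ] 2.099288730856597 0.0003609982289966657
```

Request:
move_arm --increments '[[[1,-0.25,-0.2,0,0,0,0],[1,-0.5,-0.4,0,0,0,0],[1,-0.75,-0.6,0,0,0,0],[1,-1,-0.8,0,0,0,0],[1,-1,-0.8,0,0,0,0]]]'

```text
time: 0.57
tool_pos: [0.2351, 0.4171, 0.4046]
ee_rot: [-3.14, 0.002, 2.84]
wrist_force: [0.3, -0.1, 1.4]
width: 0.0942
```

Request:
move_arm --increments '[[[1,-0.25,-0.2,0,0,0,0],[1,-0.5,-0.4,0,0,0,0],[1,-0.75,-0.6,0,0,0,0],[1,-1,-0.8,0,0,0,0],[1,-1,-0.8,0,0,0,0]]]'

```text
time: 0.98
tool_pos: [0.3073, 0.3117, 0.4045]
ee_rot: [-3.14, 0.002, 2.839]
wrist_force: [-0.4, -0.2, 0.6]
width: 0.0937
```

Request:
move_arm --increments '[[[1,-0.25,-0.2,0,0,0,0],[1,-0.5,-0.4,0,0,0,0],[1,-0.75,-0.6,0,0,0,0],[1,-1,-0.8,0,0,0,0],[1,-1,-0.8,0,0,0,0]]]'

```text
time: 1.4
tool_pos: [0.3795, 0.2063, 0.4043]
ee_rot: [-3.14, 0.001, 2.839]
wrist_force: [-0.5, 0.9, 0.0]
width: 0.094
```

Request:
move_arm --increments '[[[1,-0.25,-0.2,0,0,0,0],[1,-0.5,-0.4,0,0,0,0],[1,-0.75,-0.6,0,0,0,0],[1,-1,-0.8,0,0,0,0],[1,-1,-0.8,0,0,0,0]]]'

```text
time: 1.82
tool_pos: [0.4518, 0.1009, 0.404]
ee_rot: [-3.14, 0.0, 2.84]
wrist_force: [-0.1, 0.3, -0.2]
width: 0.0941
```

Request:
move_arm --increments '[[[1,-0.25,-0.2,0,0,0,0],[1,-0.5,-0.4,0,0,0,0],[1,-0.75,-0.6,0,0,0,0],[1,-1,-0.8,0,0,0,0],[1,-1,-0.8,0,0,0,0]]]'

```text
time: 2.23
tool_pos: [0.5241, -0.0045, 0.4035]
ee_rot: [-3.141, -0.0, 2.841]
wrist_force: [-0.1, -0.0, 0.5]
width: 0.0939
```

Request:
move_arm --increments '[[[1,-0.2,-0.12,0.1,0,0,0.07],[1,-0.4,-0.25,0.2,0,0,0.14],[1,-0.586,-0.38,0.3,0,0,0.21],[1,-0.586,-0.38,0.3,0,0,0.28],[1,-0.586,-0.38,0.3,0,0,0.337],[1,-0.586,-0.38,0.3,0,0,0.337],[1,-0.586,-0.38,0.3,0,0,0.337]]]'

```text
time: 2.82
tool_pos: [0.5669, -0.0544, 0.3745]
ee_rot: [3.141, -0.001, 2.319]
wrist_force: [-0.1, 1.4, 0.1]
width: 0.0938
```

```bash
cat > snap.py <<'E'
import sys
from h import *
from bench import robot
n,name=sys.argv[1:3]
o=robot.get_obs(); p=robot.camera_params(n); im,d=robot.snapshot(n)
cv2.imwrite(f"pics/{name}.png",im[:,:,::-1]); np.savez(f"pics/{name}.npz",im=im,d=d,**p)
print(o['time'],o['tool_pos'].round(4),o['ee_rot'].round(4),o['joint_positions'].round(3),o['wrist_force'].round(2),o['wrist_torque'].round(3),o['width'])
E
python3 snap.py wrist w1
```

```text
2.8167 [ 0.5669 -0.0544  0.3745] [ 3.1412e+00 -1.1000e-03  2.3195e+00] [-1.950e-01  1.380e-01  1.374e+00  1.000e-03  1.630e+00 -9.440e-01] [-0.07  1.44  0.06] [-0.028  0.027 -0.069] 0.09381900025314058
```

View pics/w1.png

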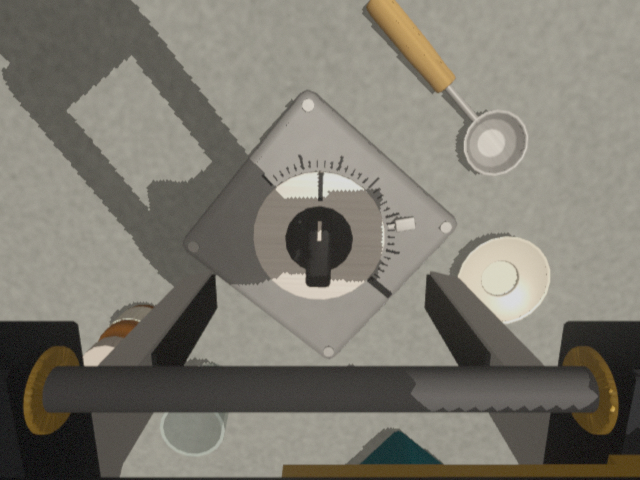

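```bash
python3 - <<'E'
from h import *
f=np.load('pics/w1.npz')
cv2.imwrite('pics/w1c.png',cv2.resize(f['im'][150:310,240:440,::-1],None,fx=4,fy=4,interpolation=cv2.INTER_CUBIC)[:600])
E
```

```text
(no output)
```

View pics/w1c.png

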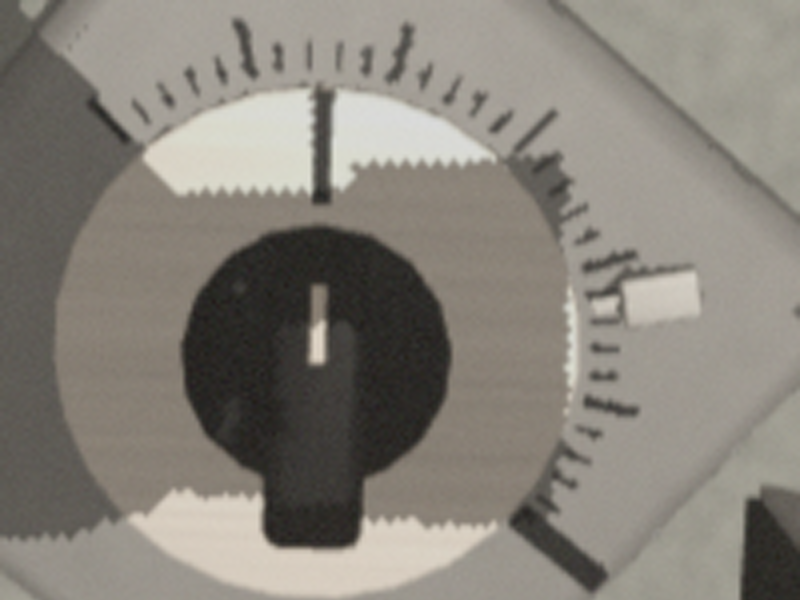

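```bash
cat > m.py <<'E'
from h import *
from scipy.optimize import least_squares
f=np.load('pics/w1.npz')
s=[ray(f,*q,.056)[:2] for q in [(308,104),(446,228),(329,352),(193,247)]]
print(np.array(s),np.mean(s,0))
C=lambda x,y:(240+x/4-.375,150+y/4-.375)
W=lambda q,z:ray(f,*C(*q),z)[:2]
e=np.array([W(q,.059) for q in [(55,342),(142,155),(250,96),(320,86),(440,116),(495,157),(575,300),(130,518),(320,598),(498,520),(570,410)]])
r=least_squares(lambda p:np.hypot(*(e-p[:2]).T)-p[2],[.567,-.057,.0475]); print('circ',r.x,r.fun.round(4))
for c in (np.mean(s,0),r.x[:2]):
  for nm,qs,z in [('ptr',[(321,95),(321,200)],.059),('top',[(523,517),(597,580)],.0555),('rider',[(600,306),(662,297)],.062),('t15',[(95,102),(135,142)],.055)]:
    w=[W(q,z) for q in qs]; print(nm,[ (np.arctan2(*(x-c)[::-1]).round(3),np.hypot(*(x-c)).round(4)) for x in w], 'dir',np.arctan2(*(w[1]-w[0])[::-1]).round(3))
E
python3 m.py
```

```text
[[ 0.50008676  0.00589714]
 [ 0.63112052  0.01049134]
 [ 0.63673214 -0.11928708]
 [ 0.50589515 -0.12507629]] [ 0.56845864 -0.05699372]
circ [ 0.56792092 -0.05658206  0.04702097] [ 0.0001 -0.0003 -0.      0.0002  0.0002 -0.0002  0.     -0.0001  0.0005
 -0.0007  0.0002]
ptr [(np.float64(2.305), np.float64(0.0464)), (np.float64(2.296), np.float64(0.028))] dir -0.823
top [(np.float64(0.05), np.float64(0.05)), (np.float64(0.044), np.float64(0.069))] dir 0.028
rider [(np.float64(0.937), np.float64(0.0509)), (np.float64(0.93), np.float64(0.0619))] dir 0.896
t15 [(np.float64(3.037), np.float64(0.0595)), (np.float64(3.026), np.float64(0.0497))] dir -0.051
ptr [(np.float64(2.302), np.float64(0.0457)), (np.float64(2.291), np.float64(0.0274))] dir -0.823
top [(np.float64(0.041), np.float64(0.0505)), (np.float64(0.037), np.float64(0.0695))] dir 0.028
rider [(np.float64(0.924), np.float64(0.0509)), (np.float64(0.919), np.float64(0.0619))] dir 0.896
t15 [(np.float64(3.043), np.float64(0.0589)), (np.float64(3.033), np.float64(0.0491))] dir -0.051
```

Request:
move_arm --increments '[[[1,-0.026,-0.008,0.1,0,0,0.013],[1,-0.026,-0.008,0.3,0,0,0.013],[1,-0.026,-0.008,0.5,0,0,0.013],[1,-0.026,-0.008,0.7,0,0,0.013],[1,-0.026,-0.008,0.85,0,0,0.013],[1,-0.026,-0.008,1,0,0,0.013],[1,-0.026,-0.008,1,0,0,0.013]]]'

```text
time: 3.45
tool_pos: [0.5667, -0.0581, 0.2702]
ee_rot: [-3.137, -0.006, 2.296]
wrist_force: [-0.1, -0.3, 0.2]
width: 0.0942
```

```bash
python3 snap.py wrist w2
```

```text
3.45 [ 0.5667 -0.0581  0.2702] [-3.1372 -0.0063  2.2955] [-0.202  0.197  1.518  0.     1.435 -0.926] [-0.09 -0.34  0.22] [-0.042  0.028 -0.008] 0.09417869475749704
```

View pics/w2.png

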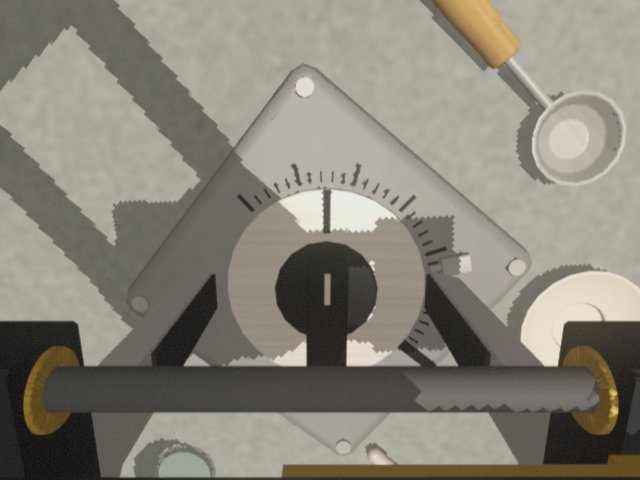

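Request:
move_arm --increments '[[[1,0,0,0,0,0,0],[1,0,0,0,0,0,0],[1,0,0,0,0,0,0]]]'

```text
time: 3.75
tool_pos: [0.5685, -0.0587, 0.2762]
ee_rot: [3.14, 0.002, 2.295]
wrist_force: [0.1, -0.4, 1.2]
width: 0.0939
```

```bash
python3 snap.py wrist w3; python3 - <<'E'
from h import *
f=np.load('pics/w3.npz')
cv2.imwrite('pics/w3c.png',cv2.resize(f['im'][150:370,200:480,::-1],None,fx=2.7,fy=2.7,interpolation=cv2.INTER_CUBIC)[:600])
for a in [0.56,.568,.575]:
  print(proj(f,[.568,-.0568,.101]),proj(f,[.5667,-.0581,.101]))
E
```

```text
3.75 [ 0.5685 -0.0587  0.2762] [3.1398e+00 2.2000e-03 2.2951e+00] [-0.202  0.193  1.51   0.     1.436 -0.926] [ 0.09 -0.35  1.15] [-0.023  0.004  0.004] 0.09392889802436803
[321.15780798 310.98744392] [316.5223823  311.25651079]
[321.15780798 310.98744392] [316.5223823  311.25651079]
[321.15780798 310.98744392] [316.5223823  311.25651079]
```

View pics/w3c.png

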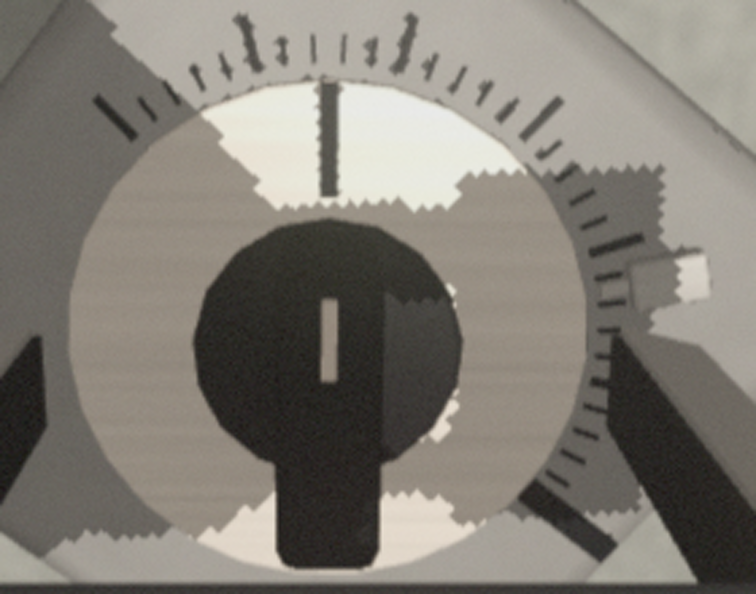

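```bash
python3 - <<'E'
from h import *
from scipy.optimize import least_squares
from scipy.spatial.transform import Rotation as Ro
f=np.load('pics/w3.npz')
C=lambda x,y:(200+x/2.7-.31,150+y/2.7-.31)
e=np.array([ray(f,*C(*q),.059)[:2] for q in [(69,325),(110,187),(202,112),(325,78),(440,103),(530,165),(585,325),(198,537),(480,520),(325,572)]])
r=least_squares(lambda p:np.hypot(*(e-p[:2]).T)-p[2],[.567,-.057,.0475]); print('circ',r.x,r.fun.round(4))
for q in [(302,382),(302,382)]: pass
c=r.x[:2]
for nm,qs,z in [('ptr',[(329,85),(328,194)],.059),('top',[(530,493),(608,552)],.0555),('rider',[(613,287),(668,278)],.062),('line',[(329,299),(329,382)],.101)]:
    w=[ray(f,*C(*q),z)[:2] for q in qs]; print(nm,[ (np.arctan2(*(x-c)[::-1]).round(3),np.hypot(*(x-c)).round(4)) for x in w],'dir',np.arctan2(*(w[0]-w[1])[::-1]).round(3))
from bench import robot
print(robot.get_obs()['tool_pos'],robot.get_obs()['ee_rot'])
E
```

```text
circ [ 0.56760456 -0.05632747  0.04707514] [-0.0001  0.0003 -0.0005 -0.     -0.0001  0.0006 -0.0002 -0.     -0.0004
  0.0004]
ptr [(np.float64(2.289), np.float64(0.0459)), (np.float64(2.291), np.float64(0.0267))] dir 2.286
top [(np.float64(0.024), np.float64(0.0508)), (np.float64(0.032), np.float64(0.071))] dir -3.092
rider [(np.float64(0.927), np.float64(0.0517)), (np.float64(0.922), np.float64(0.0615))] dir -2.248
line [(np.float64(2.288), np.float64(0.0203)), (np.float64(2.277), np.float64(0.0077))] dir 2.295
[ 0.56845787 -0.0586976   0.27609212] [3.13994531e+00 2.00748329e-03 2.29512579e+00]
```

Request:
move_arm --increments '[[[1,0.018,0.005,0.05,0,0,0],[1,0.018,0.005,0.05,0,0,0],[0.6,0.018,0.005,0.05,0,0,0],[0.3,0.018,0.005,0.05,0,0,0],[0,0.018,0.005,0.05,0,0,0],[0,0.018,0.005,0.05,0,0,0],[0,0.018,0.005,0.05,0,0,0],[0,0.018,0.005,0.05,0,0,0]]]'

```text
time: 4.47
tool_pos: [0.5673, -0.0571, 0.2697]
ee_rot: [3.141, 0.0, 2.295]
wrist_force: [0.2, -0.8, -0.5]
width: 0.0574
```

```bash
python3 snap.py wrist w4
```

```text
4.4667 [ 0.5673 -0.0571  0.2697] [3.1415e+00 1.0000e-04 2.2950e+00] [-0.2    0.196  1.52   0.     1.426 -0.924] [ 0.21 -0.84 -0.48] [-0.027  0.012  0.025] 0.057390850069306436
```

View pics/w4.png

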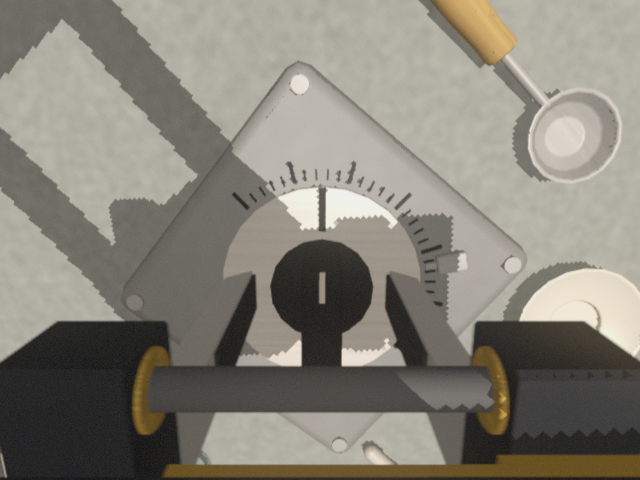

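Well centred (bar at col 322, finger middle at col 321). Keep closing.

Request:
move_arm --increments '[[[0,0,0,0,0,0,0],[0,0,0,0,0,0,0],[0,0,0,0,0,0,0],[0,0,0,0,0,0,0],[0,0,0,0,0,0,0],[0,0,0,0,0,0,0],[0,0,0,0,0,0,0],[0,0,0,0,0,0,0]]]'

```text
time: 5.18
tool_pos: [0.5674, -0.0569, 0.2697]
ee_rot: [3.141, -0.0, 2.295]
wrist_force: [1.0, 1.0, -0.5]
width: 0.0158
```

```bash
python3 snap.py wrist w5;python3 - <<'E'
from bench import robot
import time
for i in range(3):
    o=robot.get_obs(); print(o['time'],o['wrist_torque'],o['joint_torque'].round(3))
E
```

```text
5.1833 [ 0.5674 -0.0569  0.2697] [ 3.1409 -0.      2.2952] [-1.990e-01  1.960e-01  1.520e+00  1.000e-03  1.425e+00 -9.240e-01] [ 1.04  1.03 -0.48] [ 0.102 -0.108  0.027] 0.015808238807720466
5.2333 [ 0.11545412 -0.16562182  0.03558104] [-5.9900e-01 -3.7079e+01 -2.8349e+01 -3.2900e-01  3.1600e-01 -4.0000e-03]
5.2333 [ 0.11545412 -0.16562182  0.03558104] [-5.9900e-01 -3.7079e+01 -2.8349e+01 -3.2900e-01  3.1600e-01 -4.0000e-03]
5.2333 [ 0.11545412 -0.16562182  0.03558104] [-5.9900e-01 -3.7079e+01 -2.8349e+01 -3.2900e-01  3.1600e-01 -4.0000e-03]
```

View pics/w5.png

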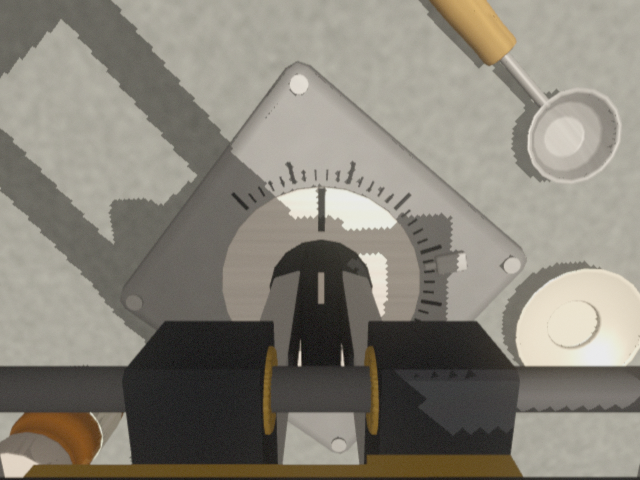

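Request:
move_arm --increments '[[[0,0,0,0,0,0,0.06],[0,0,0,0,0,0,0.12],[0,0,0,0,0,0,0.18],[0,0,0,0,0,0,0.24],[0,0,0,0,0,0,0.3],[0,0,0,0,0,0,0.36],[0,0,0,0,0,0,0.4],[0,0,0,0,0,0,0.4]]]'

```text
time: 5.9
tool_pos: [0.5679, -0.0567, 0.2697]
ee_rot: [3.139, -0.001, 1.666]
wrist_force: [3.8, 1.9, -2.1]
width: 0.0155
```

```bash
cat > o.py <<'E'
from bench import robot
o=robot.get_obs(); print(o['time'],o['tool_pos'].round(4),o['ee_rot'].round(4),'F',o['wrist_force'].round(2),'T',o['wrist_torque'].round(3),'jt6',o['joint_torque'][5].round(3),'j6',o['joint_positions'][5].round(3),o['width'].round(4))
E
python3 o.py
```

```text
Traceback (most recent call last):
  File "o.py", line 2, in <module>
    o=robot.get_obs(); print(o['time'],o['tool_pos'].round(4),o['ee_rot'].round(4),'F',o['wrist_force'].round(2),'T',o['wrist_torque'].round(3),'jt6',o['joint_torque'][5].round(3),'j6',o['joint_positions'][5].round(3),o['width'].round(4))
                                                                                                                                                                                                                          ^^^^^^^^^^^^^^^^
AttributeError: 'float' object has no attribute 'round'
```

```bash
sed -i "s/,o\['width'\].round(4)//" o.py; python3 o.py; python3 snap.py wrist w6 >/dev/null
```

```text
5.9 [ 0.5679 -0.0567  0.2697] [ 3.1391e+00 -8.0000e-04  1.6663e+00] F [ 3.79  1.88 -2.08] T [ 0.324 -0.641  0.137] jt6 0.597 j6 -0.295
```

View pics/w6.png

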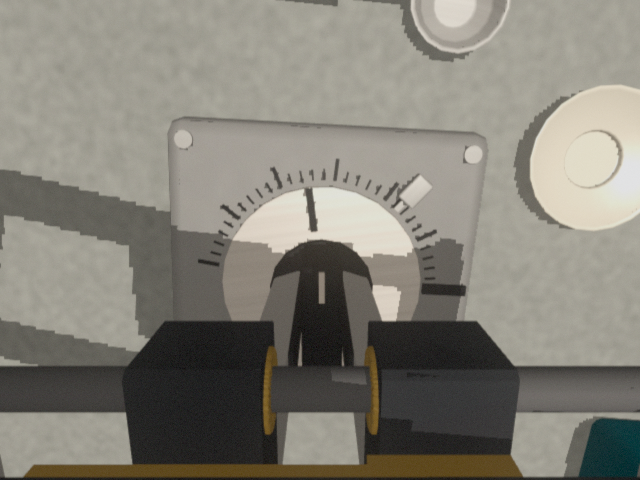

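Request:
move_arm --increments '[[[0,0,0,0,0,0,0.06],[0,0,0,0,0,0,0.12],[0,0,0,0,0,0,0.18],[0,0,0,0,0,0,0.24],[0,0,0,0,0,0,0.3],[0,0,0,0,0,0,0.36],[0,0,0,0,0,0,0.4],[0,0,0,0,0,0,0.4]]]'

```text
time: 6.62
tool_pos: [0.5683, -0.0568, 0.2697]
ee_rot: [3.138, -0.003, 1.038]
wrist_force: [6.7, 2.1, -3.5]
width: 0.0161
```

```bash
python3 o.py
```

```text
6.6167 [ 0.5683 -0.0568  0.2697] [ 3.1381e+00 -2.9000e-03  1.0385e+00] F [ 6.73  2.1  -3.54] T [ 0.359 -1.103  0.166] jt6 0.547 j6 0.333
```

Request:
move_arm --increments '[[[0,0,0,0,0,0,0.06],[0,0,0,0,0,0,0.12],[0,0,0,0,0,0,0.18],[0,0,0,0,0,0,0.24],[0,0,0,0,0,0,0.3],[0,0,0,0,0,0,0.36],[0,0,0,0,0,0,0.4],[0,0,0,0,0,0,0.4]]]'

```text
time: 7.28
tool_pos: [0.5686, -0.0572, 0.2698]
ee_rot: [3.139, -0.005, 0.41]
wrist_force: [7.9, -0.2, -4.8]
width: 0.0157
```

```bash
python3 o.py
```

```text
7.2833 [ 0.5686 -0.0572  0.2698] [ 3.1387 -0.0052  0.4099] F [ 7.9  -0.25 -4.84] T [ 0.046 -1.324  0.073] jt6 0.544 j6 0.961
```

Request:
move_arm --increments '[[[0,0.005,0.002,0,0,0,0.06],[0,0.01,0.004,0,0,0,0.12],[0,0.01,0.004,0,0,0,0.18],[0,0.01,0.004,0,0,0,0.24],[0,0.01,0.004,0,0,0,0.28],[0,0.01,0.004,0,0,0,0.28]]]'

```text
time: 7.78
tool_pos: [0.5693, -0.0576, 0.2698]
ee_rot: [3.14, -0.004, -0.03]
wrist_force: [6.3, -1.7, -3.9]
width: 0.0161
```

```bash
python3 o.py;  python3 snap.py wrist w7; python3 o.py; python3 - <<'E'
from h import *
f=np.load('pics/w7.npz')
cv2.imwrite('pics/w7c.png',cv2.resize(f['im'][120:330,190:450,::-1],None,fx=2.8,fy=2.8,interpolation=cv2.INTER_CUBIC)[:600])
E
```

```text
7.7833 [ 0.5693 -0.0576  0.2698] [ 3.1399 -0.0043 -0.0302] F [ 6.26 -1.75 -3.91] T [-0.148 -1.005  0.124] jt6 0.54 j6 1.401
7.7833 [ 0.5693 -0.0576  0.2698] [ 3.1399 -0.0043 -0.0302] [-2.000e-01  1.990e-01  1.516e+00 -1.000e-03  1.422e+00  1.401e+00] [ 6.26 -1.75 -3.91] [-0.148 -1.005  0.124] 0.016066021546408862
7.8333 [ 0.5693 -0.0576  0.2697] [ 3.1399 -0.0042 -0.0285] F [ 7.12 -1.47 -4.01] T [-0.136 -1.03   0.12 ] jt6 0.23 j6 1.4
```

View pics/w7c.png

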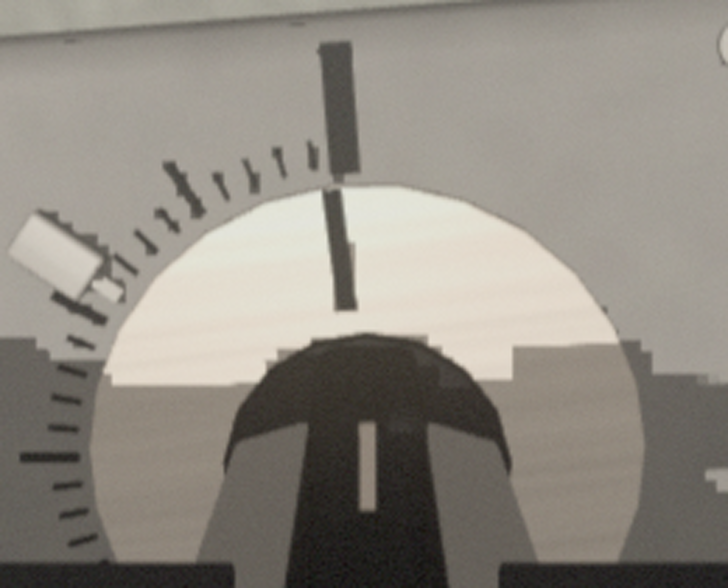

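```bash
cat > meas.py <<'E'
import sys
from h import *
from scipy.optimize import least_squares
def rect(f,z,c=(.568,-.0567),half=.075,res=.00025):
    n=int(2*half/res)+1; g=np.linspace(-half,half,n)
    X,Y=np.meshgrid(c[0]+g[::-1],c[1]+g[::-1],indexing='ij') # up=+x, left=+y
    P=np.stack([X,Y,np.full_like(X,z)],-1)@f['R'].T+f['t']
    q=P@f['mtx'].T; q=(q[...,:2]/q[...,2:]).astype(np.float32)
    return cv2.remap(f['im'],q[...,0],q[...,1],cv2.INTER_CUBIC)
def polar(f,z,c,r,th):
    T,Rr=np.meshgrid(th,r,indexing='ij')
    P=np.stack([c[0]+Rr*np.cos(T),c[1]+Rr*np.sin(T),np.full_like(T,z)],-1)@f['R'].T+f['t']
    q=P@f['mtx'].T; q=(q[...,:2]/q[...,2:]).astype(np.float32)
    return cv2.cvtColor(cv2.remap(f['im'],q[...,0],q[...,1],cv2.INTER_LINEAR),cv2.COLOR_RGB2GRAY).astype(float)
def pointer(f,guess,c,span=.35):
    th=np.arange(guess-span,guess+span,.002); r=np.arange(.031,.0455,.0005)
    g=polar(f,.059,c,r,th)
    bg=cv2.blur(g,(1,101)); out=[]
    # matched filter: dark line ~2.5mm wide
    pts=[]
    for j in range(len(r)):
        w=max(3,int(.0025/r[j]/.002)); k=-np.ones(3*w)/(2*w); k[w:2*w]=1/w
        s=-np.convolve(g[:,j]-g[:,j].mean(),k,'same'); s[:2*w]=0; s[-2*w:]=0
        i=s.argmax(); m=np.arange(max(0,i-w),i+w+1); m=m[m<len(th)]
        wt=np.clip(g[:,j][m].max()-g[:,j][m],0,None); a=(wt*th[m]).sum()/wt.sum()
        pts.append((a,r[j],s[i]))
    pts=np.array(pts); a0=np.median(pts[:,0]); ok=abs(pts[:,0]-a0)<.06; p=pts[ok]
    x=c[0]+p[:,1]*np.cos(p[:,0]);y=c[1]+p[:,1]*np.sin(p[:,0])
    vx,vy,_,_=cv2.fitLine(np.stack([x,y],1).astype(np.float32),cv2.DIST_HUBER,0,.01,.01).ravel()
    d=np.arctan2(vy,vx); d+=np.pi*np.round((a0-d)/np.pi)
    return a0,d,ok.sum(),p[-3:,0].mean(),np.median(p[:,2])
if __name__=='__main__':
    f=np.load(f'pics/{sys.argv[1]}.npz'); g=float(sys.argv[2])
    for c in [(.568,-.0567)]:
        print('ptr polar %.3f dir %.3f n %d tip %.3f contrast %.0f'%pointer(f,g,c))
    if len(sys.argv)>3: cv2.imwrite(f'pics/{sys.argv[1]}r.png',rect(f,.059 if sys.argv[3]=='1' else float(sys.argv[3]))[:,:,::-1])
E
python3 meas.py w3 2.3; python3 meas.py w6 1.78;python3 meas.py w7 .09 1
```

```text
ptr polar 2.292 dir 2.296 n 29 tip 2.292 contrast 117
ptr polar 1.792 dir 1.802 n 29 tip 1.798 contrast 113
ptr polar 0.093 dir 0.107 n 29 tip 0.094 contrast 117
```

View pics/w7r.png

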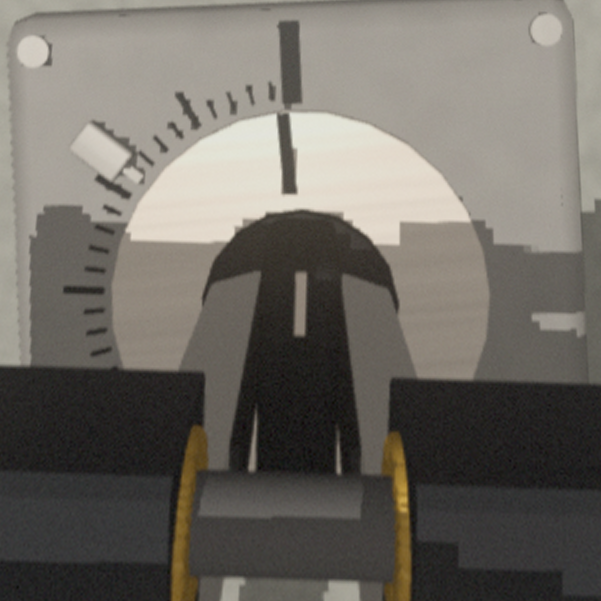

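Request:
move_arm --increments '[[[0,0,0,0,0,0,0.03],[0,0,0,0,0,0,0.06],[0,0,0,0,0,0,0.08],[0,0,0,0,0,0,0.08]]]'

```text
time: 8.17
tool_pos: [0.5693, -0.0578, 0.2698]
ee_rot: [3.14, -0.004, -0.155]
wrist_force: [5.8, -2.0, -4.3]
width: 0.0156
```

```bash
python3 snap.py wrist w8; python3 o.py; python3 meas.py w8 -.03
```

```text
8.1667 [ 0.5693 -0.0578  0.2698] [ 3.1401 -0.0045 -0.1549] [-2.000e-01  1.990e-01  1.516e+00 -1.000e-03  1.422e+00  1.526e+00] [ 5.79 -2.04 -4.35] [-0.216 -1.039  0.152] 0.015598078884487299
8.2167 [ 0.5693 -0.0578  0.2698] [ 3.1401 -0.0045 -0.154 ] F [ 6.35 -1.07 -4.21] T [-0.227 -1.03   0.13 ] jt6 0.175 j6 1.525
ptr polar -0.030 dir -0.010 n 29 tip -0.027 contrast 112
```

Lead 0.126: still turning. Steps of about 0.08 rad from here.

Request:
move_arm --increments '[[[0,0,0,0,0,0,0.025],[0,0,0,0,0,0,0.05],[0,0,0,0,0,0,0.05]]]'

```text
time: 8.47
tool_pos: [0.5693, -0.0578, 0.2698]
ee_rot: [3.14, -0.005, -0.234]
wrist_force: [6.3, -1.4, -4.3]
width: 0.0159
```

```bash
python3 snap.py wrist w9; python3 o.py; python3 meas.py w9 -.1
```

```text
8.4667 [ 0.5693 -0.0578  0.2698] [ 3.1403 -0.0046 -0.2337] [-2.000e-01  1.990e-01  1.516e+00 -1.000e-03  1.422e+00  1.605e+00] [ 6.27 -1.41 -4.27] [-0.238 -0.944  0.125] 0.01585499913480355
8.5167 [ 0.5693 -0.0579  0.2698] [ 3.1402 -0.0046 -0.2327] F [ 6.7  -1.8  -4.15] T [-0.176 -1.054  0.094] jt6 0.187 j6 1.604
ptr polar -0.110 dir -0.143 n 29 tip -0.112 contrast 112
```

Request:
move_arm --increments '[[[0,0,0,0,0,0,0.025],[0,0,0,0,0,0,0.05],[0,0,0,0,0,0,0.05]]]'

```text
time: 8.77
tool_pos: [0.5693, -0.0579, 0.2698]
ee_rot: [3.14, -0.005, -0.312]
wrist_force: [5.3, -1.3, -3.8]
width: 0.016
```

```bash
python3 snap.py wrist w10; python3 o.py; python3 meas.py w10 -.18
```

```text
8.7667 [ 0.5693 -0.0579  0.2698] [ 3.1404 -0.0047 -0.3123] [-0.2    0.199  1.516 -0.002  1.422  1.683] [ 5.27 -1.33 -3.77] [-0.326 -1.031  0.15 ] 0.01600392863720621
8.8167 [ 0.5693 -0.0579  0.2698] [ 3.1404 -0.0047 -0.3113] F [ 5.73 -3.4  -4.23] T [-0.23  -0.962  0.124] jt6 0.186 j6 1.682
ptr polar -0.189 dir -0.197 n 29 tip -0.195 contrast 110
```

Request:
move_arm --increments '[[[0,0,0,0,0,0,0.025],[0,0,0,0,0,0,0.05],[0,0,0,0,0,0,0.05]]]'

```text
time: 9.07
tool_pos: [0.5693, -0.058, 0.2697]
ee_rot: [3.141, -0.005, -0.391]
wrist_force: [5.2, -2.5, -3.6]
width: 0.0162
```

```bash
python3 snap.py wrist w11; python3 o.py; python3 meas.py w11 -.26
```

```text
9.0667 [ 0.5693 -0.058   0.2697] [ 3.1405 -0.0047 -0.3909] [-0.2    0.199  1.516 -0.002  1.422  1.762] [ 5.15 -2.48 -3.59] [-0.32  -0.971  0.121] 0.016231893747623623
9.1167 [ 0.5693 -0.058   0.2698] [ 3.1405 -0.0047 -0.3898] F [ 5.54 -2.1  -3.92] T [-0.328 -1.034  0.171] jt6 0.186 j6 1.761
ptr polar -0.267 dir -0.264 n 29 tip -0.267 contrast 113
```

Request:
move_arm --increments '[[[0,0,0,0,0,0,0.025],[0,0,0,0,0,0,0.05],[0,0,0,0,0,0,0.05]]]'

```text
time: 9.37
tool_pos: [0.5693, -0.0581, 0.2698]
ee_rot: [3.141, -0.005, -0.469]
wrist_force: [5.6, -2.0, -3.6]
width: 0.0156
```

```bash
python3 snap.py wrist w12; python3 o.py; python3 meas.py w12 -.34
```

```text
9.3667 [ 0.5693 -0.0581  0.2698] [ 3.1407 -0.0049 -0.4695] [-0.2    0.199  1.516 -0.002  1.422  1.84 ] [ 5.62 -1.99 -3.58] [-0.331 -0.95   0.136] 0.015587033831357207
9.4167 [ 0.5692 -0.0581  0.2697] [ 3.1407 -0.0048 -0.4684] F [ 5.08 -2.35 -3.43] T [-0.359 -0.96   0.164] jt6 0.185 j6 1.839
ptr polar -0.346 dir -0.362 n 29 tip -0.347 contrast 110
```

Request:
move_arm --increments '[[[0,0,0,0,0,0,0.025],[0,0,0,0,0,0,0.05],[0,0,0,0,0,0,0.05]]]'

```text
time: 9.67
tool_pos: [0.5692, -0.0581, 0.2698]
ee_rot: [3.141, -0.005, -0.548]
wrist_force: [5.3, -2.8, -3.3]
width: 0.016
```

```bash
python3 snap.py wrist w13; python3 o.py; python3 meas.py w13 -.4
```

```text
9.6667 [ 0.5692 -0.0581  0.2698] [ 3.1409 -0.0049 -0.5479] [-0.2    0.199  1.516 -0.002  1.422  1.919] [ 5.33 -2.8  -3.33] [-0.438 -0.944  0.194] 0.01604152915417559
9.7167 [ 0.5692 -0.0581  0.2697] [ 3.1408 -0.0048 -0.5468] F [ 5.2  -3.26 -3.36] T [-0.354 -0.926  0.172] jt6 0.228 j6 1.918
ptr polar -0.380 dir -0.392 n 29 tip -0.384 contrast 112
```

Request:
move_arm --increments '[[[0,0,0,0,0,0,0.02],[0,0,0,0,0,0,0.045],[0,0,0,0,0,0,0.045]]]'

```text
time: 9.97
tool_pos: [0.5692, -0.0582, 0.2698]
ee_rot: [3.141, -0.005, -0.618]
wrist_force: [5.5, -3.1, -3.5]
width: 0.016
```

```bash
python3 snap.py wrist w14; python3 o.py; python3 meas.py w14 -.4
```

```text
9.9667 [ 0.5692 -0.0582  0.2698] [ 3.1409 -0.005  -0.6184] [-0.2    0.199  1.516 -0.003  1.422  1.989] [ 5.51 -3.12 -3.48] [-0.348 -0.931  0.162] 0.015996517578222735
10.0167 [ 0.5692 -0.0582  0.2697] [ 3.1409 -0.0049 -0.6173] F [ 5.91 -3.24 -3.79] T [-0.36  -0.914  0.258] jt6 0.296 j6 1.988
ptr polar -0.380 dir -0.412 n 29 tip -0.384 contrast 109
```

Pointer stalled at −0.38, lead 0.237. Add 0.055 and hold.

Request:
move_arm --increments '[[[0,0,0,0,0,0,0.02],[0,0,0,0,0,0,0.036],[0,0,0,0,0,0,0.036],[0,0,0,0,0,0,0.036],[0,0,0,0,0,0,0.036],[0,0,0,0,0,0,0.036]]]'

```text
time: 10.52
tool_pos: [0.5692, -0.0582, 0.2698]
ee_rot: [3.141, -0.005, -0.674]
wrist_force: [5.2, -2.7, -3.6]
width: 0.0158
```

```bash
python3 snap.py wrist w15; python3 o.py; python3 meas.py w15 -.4
```

```text
10.5167 [ 0.5692 -0.0582  0.2698] [ 3.141  -0.005  -0.6736] [-0.2    0.199  1.516 -0.003  1.422  2.044] [ 5.25 -2.75 -3.61] [-0.446 -0.94   0.244] 0.015821724482243137
10.5667 [ 0.5692 -0.0582  0.2697] [ 3.141  -0.005  -0.6735] F [ 5.61 -2.29 -3.77] T [-0.442 -0.906  0.285] jt6 0.284 j6 2.044
ptr polar -0.383 dir -0.375 n 29 tip -0.384 contrast 111
```

Request:
move_arm --increments '[[[0,0,0,0,0,0,-0.06],[0,0,0,0,0,0,-0.12],[0,0,0,0,0,0,-0.18],[0,0,0,0,0,0,-0.24],[0,0,0,0,0,0,-0.3],[0,0,0,0,0,0,-0.36],[0,0,0,0,0,0,-0.4],[0,0,0,0,0,0,-0.4]]]'

```text
time: 11.23
tool_pos: [0.5693, -0.0577, 0.2698]
ee_rot: [3.14, -0.004, -0.044]
wrist_force: [6.5, -1.6, -5.0]
width: 0.0159
```

Request:
move_arm --increments '[[[0,0,0,0,0,0,-0.06],[0,0,0,0,0,0,-0.12],[0,0,0,0,0,0,-0.18],[0,0,0,0,0,0,-0.24],[0,0,0,0,0,0,-0.3],[0,0,0,0,0,0,-0.36],[0,0,0,0,0,0,-0.4],[0,0,0,0,0,0,-0.4]]]'

```text
time: 11.9
tool_pos: [0.5692, -0.0571, 0.2698]
ee_rot: [3.14, -0.003, 0.585]
wrist_force: [5.5, 1.0, -3.2]
width: 0.0159
```

Request:
move_arm --increments '[[[0,0,0,0,0,0,-0.05],[0,0,0,0,0,0,-0.1],[0,0,0,0,0,0,-0.15],[0,0,0,0,0,0,-0.18],[0,0,0,0,0,0,-0.18],[0,0,0,0,0,0,-0.18]]]'

```text
time: 12.4
tool_pos: [0.5691, -0.0569, 0.2698]
ee_rot: [3.14, -0.002, 0.865]
wrist_force: [4.5, 1.9, -3.2]
width: 0.0157
```

```bash
python3 snap.py wrist w16; python3 o.py; python3 meas.py w16 .74 1;python3 - <<'E'
from h import *
f=np.load('pics/w16.npz')
cv2.imwrite('pics/w16c.png',cv2.resize(f['im'][120:330,190:450,::-1],None,fx=2.8,fy=2.8,interpolation=cv2.INTER_CUBIC)[:600])
E
```

```text
12.4 [ 0.5691 -0.0569  0.2698] [ 3.1397e+00 -2.3000e-03  8.6550e-01] [-1.990e-01  1.980e-01  1.517e+00  1.000e-03  1.424e+00  5.060e-01] [ 4.45  1.86 -3.21] [ 0.233 -0.803 -0.158] 0.015659042839862088
12.45 [ 0.569  -0.0569  0.2697] [ 3.1397e+00 -2.3000e-03  8.6540e-01] F [ 5.28  1.58 -2.16] T [ 0.261 -0.84  -0.072] jt6 -0.118 j6 0.506
ptr polar 0.745 dir 0.742 n 29 tip 0.746 contrast 112
```

View pics/w16c.png

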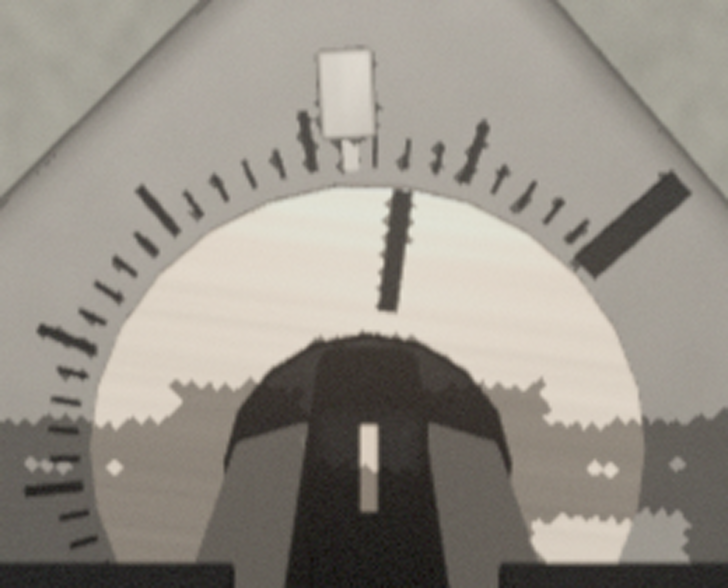

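```bash
cat > rid.py <<'E'
import sys
from h import *
n=sys.argv[1]; f=np.load(f'pics/{n}.npz'); c=np.array([.568,-.0567])
C=lambda x,y:(190+x/2.8-.32,120+y/2.8-.32)
for a in sys.argv[2:]:
    q=list(map(float,a.split(',')))
    w=ray(f,*C(*q[:2]),q[2])[:2]-c; print(a,np.arctan2(w[1],w[0]).round(3),np.hypot(*w).round(4))
E
python3 rid.py w16 350,155,.06 350,155,.0615 346,60,.062 346,95,.062 347,135,.062 350,142,.06 350,170,.06 | cat
python3 - <<'E'
from h import *
from scipy.optimize import least_squares
f=np.load('pics/w16.npz')
C=lambda x,y:(190+x/2.8-.32,120+y/2.8-.32)
e=np.array([ray(f,*C(*q),.059)[:2] for q in [(92,455),(118,333),(165,270),(235,215),(350,184),(445,193),(530,230),(600,300),(645,440)]])
r=least_squares(lambda p:np.hypot(*(e-p[:2]).T)-.0473,[.567,-.057]); print(r.x,r.fun.round(4))
E
```

```text
350,155,.06 0.918 0.0523
350,155,.0615 0.917 0.0525
346,60,.062 0.914 0.0672
346,95,.062 0.919 0.0619
347,135,.062 0.922 0.0557
350,142,.06 0.916 0.0544
350,170,.06 0.92 0.05
[ 0.56848627 -0.05658699] [-0.      0.0001 -0.0003  0.0001 -0.0001 -0.      0.0002 -0.     -0.0002]
```

Request:
move_arm --increments '[[[0,0,0,0,0,0,-0.04],[0,0,0,0,0,0,-0.08],[0,0,0,0,0,0,-0.1],[0,0,0,0,0,0,-0.1],[0,0,0,0,0,0,-0.1]]]'

```text
time: 12.87
tool_pos: [0.5689, -0.0568, 0.2697]
ee_rot: [3.14, -0.002, 1.021]
wrist_force: [5.5, 1.8, -2.9]
width: 0.0159
```

```bash
python3 snap.py wrist w17; python3 o.py; python3 meas.py w17 .9 1;python3 - <<'E'
from h import *
f=np.load('pics/w17.npz')
cv2.imwrite('pics/w17c.png',cv2.resize(f['im'][120:330,190:450,::-1],None,fx=2.8,fy=2.8,interpolation=cv2.INTER_CUBIC)[:600])
E
```

```text
12.8667 [ 0.5689 -0.0568  0.2697] [ 3.1399e+00 -1.9000e-03  1.0213e+00] [-1.990e-01  1.980e-01  1.517e+00  1.000e-03  1.424e+00  3.500e-01] [ 5.48  1.82 -2.85] [ 0.307 -0.884 -0.142] 0.015850221203204562
12.9167 [ 0.5689 -0.0568  0.2697] [ 3.1399e+00 -1.9000e-03  1.0212e+00] F [ 4.46  2.65 -2.66] T [ 0.326 -0.844 -0.139] jt6 -0.116 j6 0.35
ptr polar 0.901 dir 0.903 n 29 tip 0.903 contrast 115
```

View pics/w17c.png

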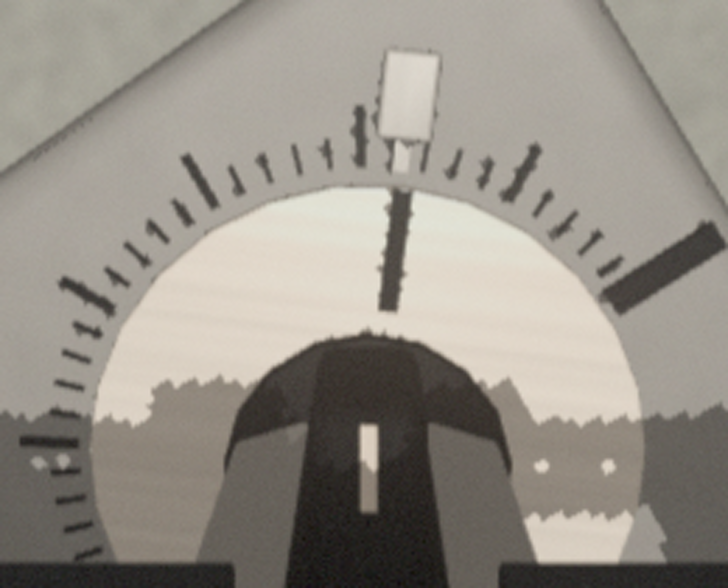

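```bash
python3 rid.py w17 402,157,.06 408,95,.062 403,138,.062 403,170,.06 413,55,.062 402,190,.059 388,308,.059
```

```text
402,157,.06 0.915 0.0522
408,95,.062 0.919 0.0621
403,138,.062 0.92 0.0554
403,170,.06 0.907 0.0502
413,55,.062 0.917 0.0682
402,190,.059 0.901 0.0469
388,308,.059 0.895 0.0272
```

Request:
move_arm --increments '[[[0,0,0,0,0,0,-0.009],[0,0,0,0,0,0,-0.009],[0,0,0,0,0,0,-0.009]]]'

```text
time: 13.17
tool_pos: [0.5689, -0.0568, 0.2697]
ee_rot: [3.14, -0.002, 1.035]
wrist_force: [4.8, 2.1, -2.1]
width: 0.0155
```

```bash
python3 snap.py wrist w18; python3 o.py; python3 meas.py w18 .9;python3 - <<'E'
from h import *
f=np.load('pics/w18.npz')
cv2.imwrite('pics/w18c.png',cv2.resize(f['im'][120:330,190:450,::-1],None,fx=2.8,fy=2.8,interpolation=cv2.INTER_CUBIC)[:600])
E
```

```text
13.1667 [ 0.5689 -0.0568  0.2697] [ 3.1399e+00 -1.9000e-03  1.0355e+00] [-1.990e-01  1.980e-01  1.517e+00  1.000e-03  1.424e+00  3.360e-01] [ 4.8   2.07 -2.06] [ 0.308 -0.859 -0.072] 0.015504482857486693
13.2167 [ 0.5689 -0.0568  0.2697] [ 3.1398e+00 -1.9000e-03  1.0353e+00] F [ 4.01  1.37 -2.09] T [ 0.42  -0.825 -0.123] jt6 -0.115 j6 0.336
ptr polar 0.912 dir 0.911 n 29 tip 0.913 contrast 116
```

View pics/w18c.png

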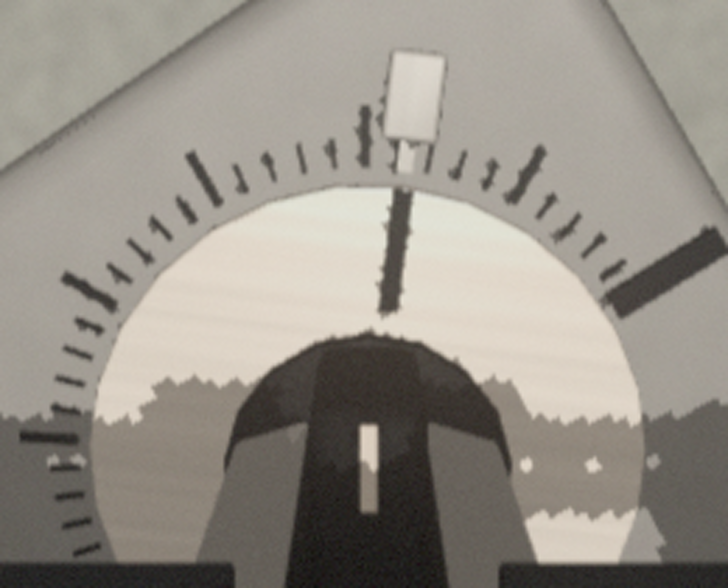

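Request:
move_arm --increments '[[[0,0,0,0,0,0,0.03],[0,0,0,0,0,0,0.06],[0,0,0,0,0,0,0.078],[0,0,0,0,0,0,0.078],[0,0,0,0,0,0,0.078]]]'

```text
time: 13.63
tool_pos: [0.569, -0.0569, 0.2698]
ee_rot: [3.14, -0.002, 0.913]
wrist_force: [5.3, 1.1, -3.0]
width: 0.0157
```

```bash
python3 snap.py wrist w19; python3 o.py; python3 meas.py w19 .9
```

```text
13.6333 [ 0.569  -0.0569  0.2698] [ 3.1396e+00 -2.1000e-03  9.1320e-01] [-1.990e-01  1.980e-01  1.517e+00  1.000e-03  1.424e+00  4.580e-01] [ 5.28  1.12 -2.96] [ 0.328 -0.963  0.025] 0.01572866001121049
13.6833 [ 0.569  -0.0569  0.2698] [ 3.1397e+00 -2.1000e-03  9.1310e-01] F [ 5.32  1.26 -3.31] T [ 0.268 -0.882 -0.004] jt6 0.008 j6 0.458
ptr polar 0.913 dir 0.909 n 29 tip 0.913 contrast 118
```

Request:
move_arm --increments '[[[0.1,0,0,0,0,0,0],[0.25,0,0,0,0,0,0],[0.4,0,0,0,0,0,0],[0.6,0,0,0,0,0,0],[0.6,0,0,0,0,0,0],[0.6,0,0,0,0,0,0],[0.6,0,0,0,0,0,0],[0.6,0,0,0,0,0,0]]]'

```text
time: 14.35
tool_pos: [0.5683, -0.057, 0.2697]
ee_rot: [-3.141, 0.0, 0.913]
wrist_force: [0.4, -0.1, -0.2]
width: 0.0555
```

```bash
python3 snap.py wrist w20; python3 o.py; python3 meas.py w20 .9
```

```text
14.35 [ 0.5683 -0.057   0.2697] [-3.1414e+00  1.0000e-04  9.1270e-01] [-0.199  0.198  1.518 -0.     1.426  0.459] [ 0.36 -0.14 -0.22] [-0.01   0.13  -0.021] 0.055542915385787
14.4 [ 0.5683 -0.057   0.2697] [-3.1414e+00  1.0000e-04  9.1270e-01] F [-0.4  -0.74  0.63] T [-0.095  0.04  -0.037] jt6 -0.0 j6 0.459
ptr polar 0.914 dir 0.908 n 29 tip 0.914 contrast 117
```

View pics/w20.png

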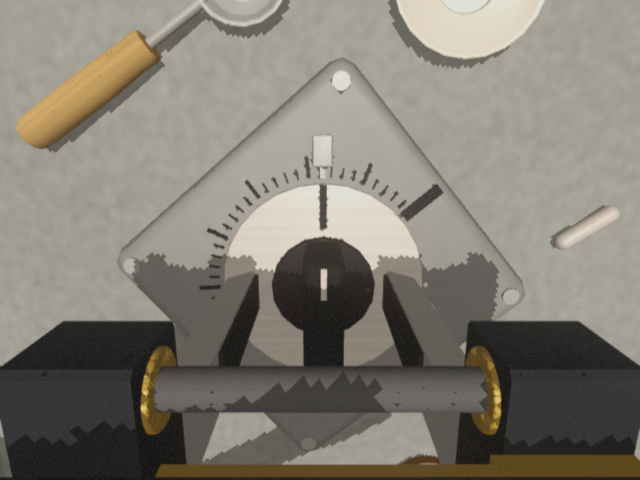

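Released: pointer (col 323) is in line with the nib (col 322). Now retreat straight up and check.

Request:
move_arm --increments '[[[0.6,0,0,-0.1,0,0,0],[0.6,0,0,-0.3,0,0,0],[0.6,0,0,-0.5,0,0,0],[0.6,0,0,-0.7,0,0,0],[0.6,0,0,-0.9,0,0,0],[0.6,0,0,-1,0,0,0],[0.6,0,0,-1,0,0,0],[0.6,0,0,-1,0,0,0]]]'

```text
time: 15.07
tool_pos: [0.5684, -0.057, 0.3702]
ee_rot: [3.141, -0.001, 0.913]
wrist_force: [-0.5, -0.0, -0.3]
width: 0.0567
```

```bash
python3 snap.py wrist w21; python3 meas.py w21 .9;python3 - <<'E'
from h import *
f=np.load('pics/w21.npz')
cv2.imwrite('pics/w21c.png',cv2.resize(f['im'][120:330,190:450,::-1],None,fx=2.8,fy=2.8,interpolation=cv2.INTER_CUBIC)[:600])
E
```

```text
15.0667 [ 0.5684 -0.057   0.3702] [ 3.1406e+00 -6.0000e-04  9.1270e-01] [-0.199  0.143  1.377  0.     1.62   0.459] [-0.45 -0.04 -0.34] [-0.013  0.05  -0.022] 0.05670479322348982
ptr polar 0.919 dir 0.912 n 29 tip 0.918 contrast 107
```

View pics/w21c.png

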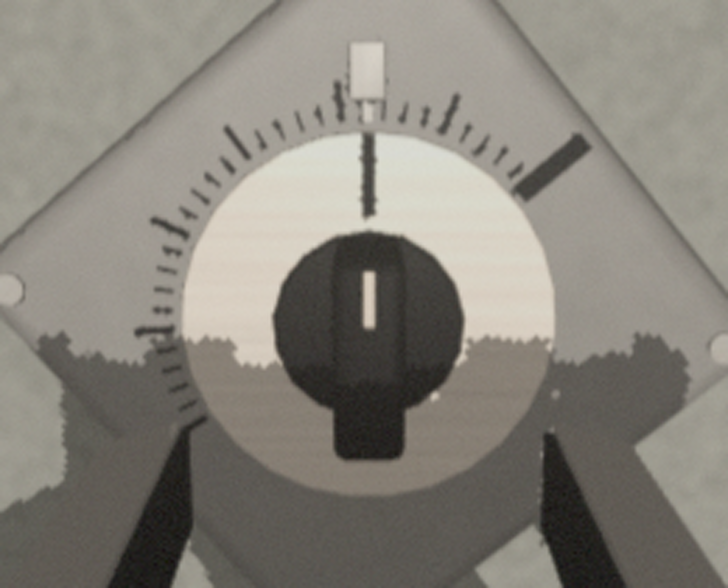

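```bash
python3 -c "
from bench import robot
print(robot.close_job())"
```

```text
the job is handed in; nothing more can be done
None
```

The timer is set: the pointer is lined up with the rider, the knob is released, and the job is handed in at about 15 s of the 58 s allowed.

- **To the stop:** I gripped the bar and turned it clockwise past the top mark. The pointer stopped moving at about 0.42 rad past the mark. I raised the bar's lead to about 0.29 rad and held it for roughly half a second. The highest lead I measured was 0.29, against the 0.45 limit, and the wrist torque agreed (0.24–0.29 N m).
- **Back to the rider:** I turned down in small steps, approaching from one side without overshooting. I then took the lead off until the torque read about zero, opened the fingers and lifted straight up.
- **Last checks:** In the final wrist picture the pointer is at column 368.5 and the nib at 367.5 of the enlarged crop. That puts them in line within about 0.01 rad, and the knob is in line with the pointer. The pointer did not move measurably when I let go.
- **Rider and bystanders:** The rider measured the same angle, to within a few hundredths of a radian, before gripping and during the back-turn. The last wrist pictures show nothing disturbed in view. I did not take a final overview picture, so the bystanders out of the wrist camera's view were not rechecked.
- **Side load:** While gripped, the wrist carried about 8–9 N from a centring error of about 1 mm, well below the limits. The wrist torque was noisy (about ±0.05 N m), so I relied mainly on the lead measured in the pictures.

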